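# Reset the machine under its push-latch flap

## Task

Press the yellow flap of the grey control box so that it pops open, then press the green button inside all the way in and let it go, and finally press the flap down until it latches shut again. Leave the can, the aluminium plate, the file and the steel collar where they are.

Things in the scene. Friction and masses are not known exactly. Their poses are not given: they have to be found in the camera images.
- control_box: Grey control box fixed to the bench, 165 (x) x 180 (y) x 85 mm high, open on top under the flap. Origin: on the bench under the middle of the opening; x points from the box's front to its hinge side, y along the hinge, z up. Opening: x -74 to +72, y -82 to +82 mm. Side walls 85 mm high; front wall (x -80 to -74 mm) 66 mm.
- flap (a joint): Angle of the yellow flap, rad: 0 = latched shut, flush with the box top; 1.22 = fully open. Flap 138 mm from hinge to free edge, 160 wide, 5 thick. Push-push latch: each push near the free edge down to the stop (-0.066, 7 mm below flush, 3 to 8 N) and release changes it over: shut, it springs open in about 2 s; open, pushed down past flush to the stop, it stays shut at 0.
- flap_press (a point): Middle of the black touch strip on the flap's outer face, 112 mm from the hinge axis, 28 mm from the free edge; it moves with the flap. When the flap is open the outer face looks away from the box's front (to the box's +x and up), the free edge 213 mm above the bench: to close it push that face forward and down from behind; pushing straight down on the edge jams.
- flap_hinge (a point): Middle of the flap's hinge axis, 82.5 mm above the bench, at x = +70, y = 0 mm in the frame of the control box; the axis runs along the box's y. The flap reaches from it towards the box's -x when shut.
- green_button_top (a point): Centre of the top of the green push button (30 mm diameter, in a black housing 46 mm across) inside the box, 52 mm above the bench; near x = -35 and between y = -40 and +15 mm in the control box's frame. Reached from straight above when the flap is open.
- green_button (a joint): Travel of the green button in m: 0 = out, 0.006 = all the way in (5 N); springs back when released.
- spray_can: Blue-labelled can, 54 mm diameter, 150 mm tall, standing loose near the box; origin at the centre of its underside. Bystander, about 190 to 270 mm to one side of the box centre.
- plate_part: Loose aluminium plate 75 x 50 x 16 mm lying beside the box; origin at the centre of its underside. Bystander.
- file: Loose flat file with a wooden handle, 255 mm long, 25 mm high, lying along its x axis on the box's +y side, about 170 mm from the box centre; origin on its underside near the ferrule. Bystander.
- collar: Loose steel collar, 38 mm outside diameter, 22 mm high; origin at the centre of its underside. Bystander.
- latch (a point): Top of the black latch body inside the box (30 x 22 mm, top 51 mm above the bench), in the corner at x = -50, y = +69 mm of the control box's frame. The flap's steel striker, on its underside, enters it. Not to be touched.

How it is judged:
By the outcome, as a careful person would: the job done as asked, in the order asked, and still so for the second after the job is handed in, with the robot touching nothing.
It also fails if it takes over 56 s, if anything falls off the work surface, if the arm or the gripper's body presses on something with over 40 N, if the wrist force passes 120 N, or if a joint passes its speed limit or range.

## Robot

A 7-joint arm with a two-finger parallel gripper is mounted at the origin on the work surface. World frame = base frame: x ahead of the robot, y to its left, z up, the work surface at z = 0. Lengths are in m, angles in rad, forces in N, time in s.
With the tool pointing down it reaches from about 0.4 to 0.85 m from the base axis. Payload 4.5 kg.
Tool frame: the origin (TCP) lies midway between the tips of the shut fingers; the grasp point (between the pads) lies bot.grasp_offset behind it (bot.grasp_offset is the distance from the TCP to the grasp point, in m); y points along the fingers, x is the direction in which the jaws open and shut, and the axes are right-handed (so a half turn about y gives the same grasp; the last joint's range is limited). The gripper opens to 88 mm and grips with 3 to 60 N. Pads are 18 mm wide; open, the fingers measure 123 mm over their backs; the gripper's body (75 mm by 187 mm) begins 45 mm behind the grasp point.
Start: joints at [-1.171, 0.689, -0.195, 1.565, 0.157, 0.902, -0.215], TCP at [0.224, 0.584, 0.239] pointing down, gripper open.
Joint ranges: [-3.01, 3.01], [-0.46, 2.08], [-1.47, 1.51], [0.13, 2.56], [-1, 4.14], [0.04, 2.09], [-2.66, 2.66]. Speed limits (rad/s): [2.57, 2.57, 3.14, 3.14, 3.14, 3.14, 3.14].

## Interface

Orientations are given as a unit quaternion [x, y, z, w].
In Python, from station import bot gives the robot as it stands.
- The arm moves only by the tool servo_tool, never from a script. Its argument "increments" is a list of rows, each a list of 5 numbers: the closure, from -1 (fully open) to 1 (shut), then the shift along the tool's x, y, z in mm, then the turn about the tool's y in degrees. A call has 1 to 12 rows; each row is the pose to reach, as a shift and turn from the pose measured when the call began, along the tool's axes at that moment; what a row does not reach only later rows make up. A row lasts 1/12 s, in which the tool goes at most 41.7 mm and 7.16 degrees, less where a joint would pass 70% of its speed; a pose out of reach is approached as far as the arm can. A call with a gripper value outside its range is refused whole. The fingers move at their own pace and stop on an object; "squeeze" is the grip in N (left out, the last holds). Time passes only in rows, so rows that repeat a pose let the fingers close. It gives the time, the measured TCP pose, the force and the opening at its end, in the units of the state.
- bot.read_state(): the state, without advancing time (a new reading comes with each control period).
- bot.camera(name): name is "scene" or "top"; returns a dict with "img" (384x512x3 uint8, red, green, blue), "fx", "fy", "cx", "cy" (pixels), "k1" (the pictures are not rectified: a ray, as slopes to the right and down, at radius r is drawn at 1 + k1 r^2 times it, then the intrinsics apply), "rvec" (rotation vector, rad) and "tvec" (3), from world to camera coordinates, as OpenCV has them. Camera axes: x right, y down, z forward; pixel columns grow to the right and rows downward; lengths in m; the calibration is good to about 2 mm. A picture is of the moment at which its call begins. There is no depth.
- bot.finish_job(): hands the job in, once; it reports no verdict.
Trained networks look in a picture, given as the dict that the camera call returned (one of the last four; its "shot" number tells which), for a name from the list of things; names that differ only in an ending like _2 or _b are one class to them, and where a whole thing is asked for, a point or a joint stands for the part that bears it (a point fixed in the world has none). Each returns a list of dicts, best first, with "p" (0 to 1); they miss things now and then, are a little off and sometimes report something else, mostly with a low value. They report only what shows in the picture. A call takes as long as a camera call.
- bot.outline_of(thing, picture): "pixels" (384x512 bool, what is visible of it) and "centre" ([column, row] in pixels, amid what is visible of it).
- bot.place_of(thing, picture): "centre" ([column, row] in pixels: a listed point, or the origin of a listed thing).
The state is a dict: "time_s": time; "qpos": joint angles; "qd": joint speeds; "tau": joint torques, N m; "tool_pos": TCP position; "orientation": TCP orientation; "force": force on the tool from outside, world axes, zero at the start; "ft_torque": the same for the moment, N m; "opening": finger opening in m.
Only numpy, scipy, OpenCV 4.12 (cv2) and the standard library are available. Lean on these libraries where they do the work, as an engineer would, in place of code of your own. Each camera call takes 0.05 s, during which the arm holds its last target.

## Working session

There is one attempt and no reset: what is moved stays moved. The work goes in short steps, Python scripts to look and compute and a tool call to move; the robot and the scene stay as the last step left them, time stands still between calls to the robot, and variables do not carry over. Pictures are saved under pics/ and viewed, and the job is handed in when it is done.

Besides the shell and the picture viewer there is one more tool, called after "Emit:" as a command line: name --pt "numbers of a row" for each row, then --argument value for the rest. servo_tool: Moves the arm, as the interface text tells. Its arguments: {"type":"object","properties":{"increments":{"type":"array","items":{"type":"array","items":{"type":"number"}}},"squeeze":{"type":"number"}},"required":["increments"]}

```bash
mkdir -p pics; ls; cat > h.py <<'E'
import numpy as np, cv2
from station import bot
from scipy.spatial.transform import Rotation as R
def und(c,px):
    x=(px[0]-c["cx"])/c["fx"]; y=(px[1]-c["cy"])/c["fy"]; u=np.array([x,y]); d=u.copy()
    for _ in range(30): u=d/(1+c["k1"]*(u@u))
    return u
def ray(c,px):
    u=und(c,px); Rm=cv2.Rodrigues(np.array(c["rvec"],float))[0]; t=np.array(c["tvec"],float).ravel()
    return -Rm.T@t, Rm.T@np.array([u[0],u[1],1.])
def atz(c,px,z):
    o,d=ray(c,px); return o+d*(z-o[2])/d[2]
def proj(c,P):
    Rm=cv2.Rodrigues(np.array(c["rvec"],float))[0]; p=Rm@np.array(P)+np.array(c["tvec"],float).ravel()
    u=p[:2]/p[2]; u=u*(1+c["k1"]*(u@u)); return np.array([c["fx"]*u[0]+c["cx"],c["fy"]*u[1]+c["cy"]])
def tri(c1,p1,c2,p2):
    o1,d1=ray(c1,p1);o2,d2=ray(c2,p2);d1/=np.linalg.norm(d1);d2/=np.linalg.norm(d2)
    s=np.linalg.lstsq(np.c_[d1,-d2],o2-o1,rcond=None)[0]; a=o1+s[0]*d1;b=o2+s[1]*d2
    return (a+b)/2,np.linalg.norm(a-b)
def save(c,n): cv2.imwrite("pics/"+n,c["img"][:,:,::-1])
E
python3 - <<'E'
from h import *
s=bot.read_state(); print({k:np.round(v,4) for k,v in s.items()}, bot.grasp_offset)
a=bot.camera("scene"); b=bot.camera("top"); save(a,"s1.png"); save(b,"t1.png")
for n in ["control_box","flap_press","flap_hinge","spray_can","plate_part","file","collar"]:
    r=[bot.place_of(n,c) for c in (a,b)]
    for x in r: print(n,[(np.round(q["centre"],1),round(q["p"],2)) for q in x[:2]])
    if r[0] and r[1]: print(tri(a,r[0][0]["centre"],b,r[1][0]["centre"]))
    z=dict(flap_press=.085,flap_hinge=.0825).get(n,0)
    for c,x in zip((a,b),r):
        if x: print('  ',atz(c,x[0]["centre"],z))
E
```

```text
pics
{'time_s': np.float64(0.0), 'qpos': array([-1.1712,  0.69  , -0.1945,  1.5663,  0.1573,  0.9025, -0.2151]), 'qd': array([-0.0014, -0.0006, -0.    ,  0.0021, -0.0025,  0.0005,  0.0006]), 'tau': array([ 2.00000e-04, -5.27554e+01, -1.26700e+00, -1.53426e+01,
       -5.28000e-02,  6.70000e-03,  2.00000e-04]), 'tool_pos': array([0.2234, 0.5831, 0.2379]), 'orientation': array([ 0.583 ,  0.4002, -0.4012, -0.5822]), 'force': array([ 0.1609, -0.3966, -0.0586]), 'ft_torque': array([-0.0563, -0.0656, -0.0167]), 'opening': np.float64(0.088)} 0.0187
control_box [(array([170.1, 271.9]), 0.77)]
control_box [(array([334.9, 208.6]), 0.57)]
(array([ 0.55016556, -0.15226859,  0.01488101]), np.float64(0.007801222507349426))
   [ 0.54099662 -0.14176542  0.        ]
   [ 0.55024876 -0.15875076  0.        ]
flap_press [(array([147.4, 237. ]), 0.57)]
flap_press [(array([342.5, 219.3]), 0.66)]
(array([ 0.50602404, -0.1581522 ,  0.09053066]), np.float64(1.714936826174339e-05))
   [ 0.50061974 -0.15505863  0.085     ]
   [ 0.50675883 -0.15949157  0.085     ]
flap_hinge [(array([185.9, 259.1]), 0.56)]
flap
[... 529 characters left out ...]
), 0.83), (array([405.5, 222.7]), 0.51)]
(array([ 0.62116996, -0.34364738,  0.01197819]), np.float64(0.0075845546116552805))
   [ 0.61562462 -0.33815283  0.        ]
   [ 0.62197594 -0.35182388  0.        ]
file [(array([221.9, 228.7]), 0.88)]
file [(array([277.9, 214.2]), 0.62)]
(array([0.53418059, 0.01594619, 0.01252217]), np.float64(0.007638250831638394))
   [0.52634967 0.02852364 0.        ]
   [0.53348914 0.01223114 0.        ]
collar [(array([221.7, 202.1]), 0.61), (array([ 68.4, 329.6]), 0.54)]
collar [(array([247.7, 239.5]), 0.51)]
(array([0.45710005, 0.10025011, 0.00246481]), np.float64(0.00383282225275256))
   [0.45369092 0.10084351 0.        ]
   [0.45854514 0.10174051 0.        ]
```

```bash
python3 -c "
import cv2
for n,(x,y,w,h) in dict(s1=(40,170,240,200),t1=(230,130,220,150)).items():
    i=cv2.imread(f'pics/{n}.png')[y:y+h,x:x+w]; cv2.imwrite(f'pics/{n}z.png',cv2.resize(i,None,fx=3,fy=3,interpolation=2))
"
```

```text
(no output)
```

View pics/s1.png

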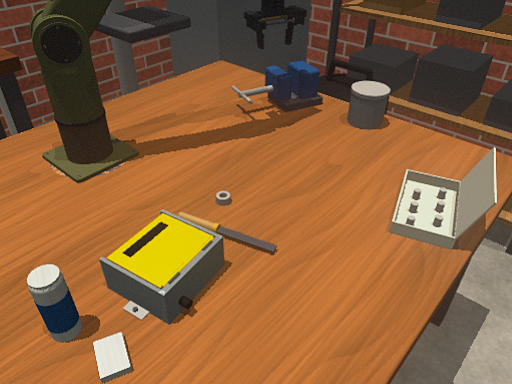

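View pics/t1.png

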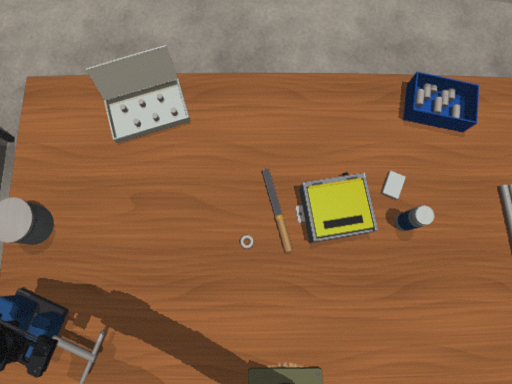

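```bash
ls pics
```

```text
s1.png
s1z.png
t1.png
t1z.png
```

View pics/s1z.png

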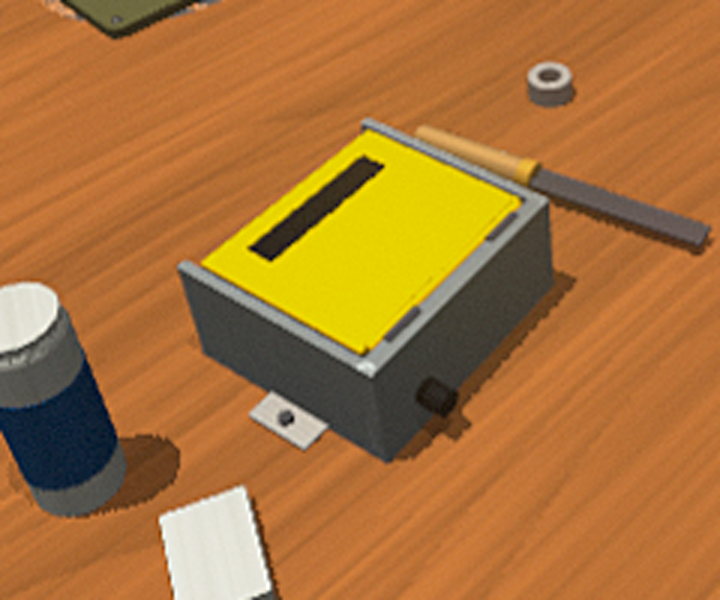

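View pics/t1z.png

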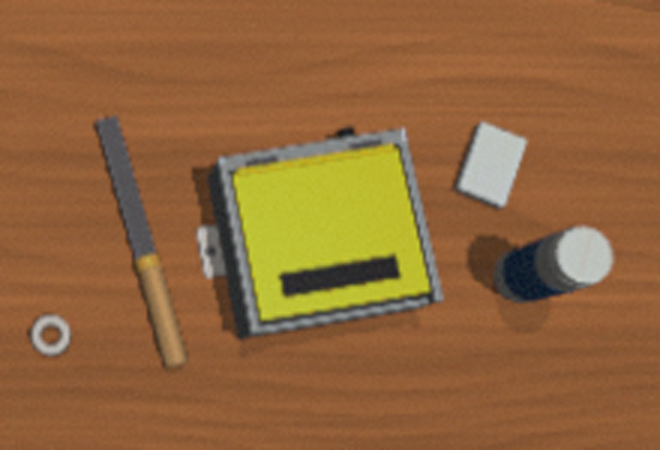

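The scene picture shows the box with its flap shut and the strip around (145,239). In the top picture the strip is around (343,222), with the hinge side away from the robot. I'll fit the box pose from the wall corners.

```bash
cat > fit.py <<'E'
from h import *
from scipy.optimize import least_squares
a=bot.camera("scene"); b=bot.camera("top")
loc=np.array([[-.08,.09,.085],[-.08,-.09,.085],[.085,.09,.085],[.085,-.09,.085],[-.042,0,.085]])
S=np.array([[368,122],[182,266],[550,203],[368,368],[316,208]])/3-.33+[40,170]
T=np.array([[245,333],[440,298],[222,158],[405,130],[340,276]])/3-.33+[230,130]
def W(p,l): 
    c,s=np.cos(p[2]),np.sin(p[2]); return np.array([p[0]+c*l[0]-s*l[1],p[1]+s*l[0]+c*l[1],l[2]])
def f(p,m):
    r=[]
    if m&1: r+=[proj(a,W(p,l))-x for l,x in zip(loc,S)]
    if m&2: r+=[proj(b,W(p,l))-x for l,x in zip(loc,T)]
    return np.ravel(r)
for m in (1,2,3):
    r=least_squares(f,[.55,-.15,0.1],args=(m,),loss='soft_l1'); print(m,r.x,np.round(f(r.x,m).reshape(-1,2),1).tolist())
p=r.x
q=bot.read_state(); print(R.from_quat(q["orientation"]).as_matrix().round(3))
print("press",W(p,[-.042,0,.085]),"hinge",W(p,[.07,0,.0825]))
E
python3 fit.py
```

```text
1 [ 0.54403636 -0.15374044  0.15242717] [[0.1, -1.7], [-2.5, 0.1], [0.1, -0.7], [0.1, 3.6], [0.9, -0.3]]
2 [ 0.54155138 -0.15269944  0.14697924] [[1.3, -0.2], [0.6, 1.5], [-1.5, -0.6], [0.0, -0.2], [-0.6, 0.1]]
3 [ 0.54267655 -0.15302275  0.1526535 ] [[-0.0, -2.1], [-2.6, -0.4], [-0.1, -1.2], [-0.1, 2.9], [0.8, -0.8], [1.6, -0.5], [0.8, 0.9], [-1.5, -0.8], [-0.1, -0.8], [-0.4, -0.3]]
[[ 0.358  0.    -0.934]
 [ 0.934  0.     0.358]
 [ 0.    -1.     0.   ]]
press [ 0.50116497 -0.15940933  0.085     ] hinge [ 0.61186253 -0.14237846  0.0825    ]
```

Emit:
servo_tool --pt "1 -10 0 -9 -1" --pt "1 -30 0 -27 -4" --pt "1 -57 0 -50 -7" --pt "1 -84 0 -74 -10" --pt "1 -111 0 -98 -13" --pt "1 -138 0 -122 -16" --pt "1 -165 0 -146 -19" --pt "1 -192 0 -170 -22" --pt "1 -219 0 -194 -25" --pt "1 -240 0 -212 -27" --pt "1 -252 0 -222 -29" --pt "1 -258 0 -228 -30" --squeeze 20

```text
time_s: 1.9
tool_pos: [0.345, 0.258, 0.2388]
orientation: [-0.46, -0.537, 0.538, 0.459]
force: [0.6, 0.7, 0.6]
opening: 0.0101
```

```bash
cat >> h.py <<'E'
BOX=np.array([.5427,-.153,.1500])
def bw(l):
    c,s=np.cos(BOX[2]),np.sin(BOX[2]); return np.array([BOX[0]+c*l[0]-s*l[1],BOX[1]+s*l[0]+c*l[1],l[2]])
def plan(*ls):
    s=bot.read_state(); M=R.from_quat(s["orientation"]).as_matrix(); z=M[:,2]
    for l in ls: print(l,"->",np.round(1e3*M.T@(bw(l)-s["tool_pos"]),1))
    want=np.array([-np.cos(BOX[2]),-np.sin(BOX[2])])
    ang=np.degrees(np.arctan2(z[0]*want[1]-z[1]*want[0],z[:2]@want)); print("turn",-ang,"tilt",M[:,1].round(4))
    c,sn=np.cos(BOX[2]),np.sin(BOX[2]); d=s["tool_pos"]-[BOX[0],BOX[1],0]
    print("tcp in box",np.round([c*d[0]+sn*d[1],-sn*d[0]+c*d[1],d[2]],4),"F",s["force"].round(1),"t",s["time_s"],"op",s["opening"])
E
python3 -c "
from h import *
plan([-.047,0,.2],[-.047,0,.13])"
```

```text
[-0.047, 0, 0.2] -> [-436.4   39.6  -84.7]
[-0.047, 0, 0.13] -> [-436.2  109.6  -84.7]
turn 0.3072173545857388 tilt [ 2.0e-04 -1.8e-03 -1.0e+00]
tcp in box [-0.134   0.436   0.2388] F [0.6 0.7 0.6] t 1.9 op 0.010059466224249967
```

Emit:
servo_tool --pt "1 -25 0 -5 0" --pt "1 -65 0 -13 0" --pt "1 -105 0 -21 0" --pt "1 -145 0 -29 0" --pt "1 -185 0 -37 0" --pt "1 -225 2 -45 0" --pt "1 -265 6 -53 0" --pt "1 -305 12 -60 0" --pt "1 -345 20 -68 0" --pt "1 -385 30 -76 0" --pt "1 -415 36 -82 0" --pt "1 -436 40 -85 0"

```text
time_s: 2.9
tool_pos: [0.4971, -0.1639, 0.1988]
orientation: [-0.462, -0.535, 0.537, 0.46]
force: [-0.2, 0.5, 0.1]
opening: 0.0007
```

```bash
python3 -c "
from h import *
plan([-.045,0,.1],[-.045,0,.085])
c=bot.camera('scene');save(c,'s2.png')"
```

```text
[-0.045, 0, 0.1] -> [ 4.3 98.8 -1.8]
[-0.045, 0, 0.085] -> [  4.4 113.8  -1.8]
turn 0.03762114170100642 tilt [ 3.0e-04 -3.2e-03 -1.0e+00]
tcp in box [-0.0468 -0.004   0.1988] F [-0.2  0.5  0.1] t 2.9 op 0.0006684480137701327
```

View pics/s2.png

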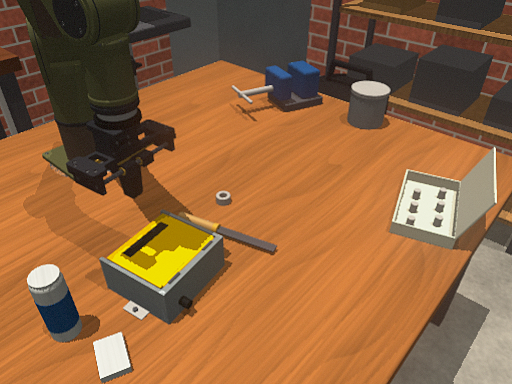

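The shut fingers hang above the strip, tips near (133,195), with the long side of the gripper along the hinge.

Emit:
servo_tool --pt "1 2 20 -1 0" --pt "1 4 50 -2 0" --pt "1 4 80 -2 0" --pt "1 4 98 -2 0" --pt "1 4 102 -2 0" --pt "1 4 106 -2 0"

```text
time_s: 3.45
tool_pos: [0.4987, -0.1637, 0.0917]
orientation: [-0.463, -0.534, 0.537, 0.461]
force: [0.4, -0.4, 0.6]
opening: 0.0004
```

```bash
python3 -c "
from h import *
plan([-.045,0,.085],[-.045,0,.078])"
```

```text
[-0.045, 0, 0.085] -> [ 4.1  6.7 -0.1]
[-0.045, 0, 0.078] -> [ 4.1 13.7 -0.1]
turn -0.18896670898594006 tilt [-7.0e-04 -5.5e-03 -1.0e+00]
tcp in box [-0.0451 -0.004   0.0917] F [ 0.4 -0.4  0.6] t 3.45 op 0.00042232671608483975
```

Emit:
servo_tool --pt "1 0 3 0 0" --pt "1 0 5 0 0" --pt "1 0 7 0 0" --pt "1 0 8 0 0" --pt "1 0 9 0 0" --pt "1 0 10 0 0" --pt "1 0 11 0 0" --pt "1 0 12 0 0" --pt "1 0 12 0 0"

```text
time_s: 4.2
tool_pos: [0.4994, -0.1639, 0.0798]
orientation: [-0.464, -0.534, 0.537, 0.461]
force: [0.4, -0.5, 1.5]
opening: 0.0007
```

Emit:
servo_tool --pt "1 0 1 0 0" --pt "1 0 2 0 0" --pt "1 0 3 0 0" --pt "1 0 4 0 0" --pt "1 0 4 0 0"

```text
time_s: 4.62
tool_pos: [0.4996, -0.1639, 0.0779]
orientation: [-0.464, -0.534, 0.537, 0.46]
force: [-3.5, 1.3, 24.4]
opening: 0.0006
```

Emit:
servo_tool --pt "1 0 -10 0 0" --pt "1 0 -45 5 0" --pt "1 0 -85 15 0" --pt "1 0 -125 30 0" --pt "1 0 -155 45 0" --pt "1 0 -170 50 0" --pt "1 0 -175 50 0" --pt "1 0 -175 50 0" --pt "1 0 -175 50 0" --pt "1 0 -175 50 0" --pt "1 0 -175 50 0" --pt "1 0 -175 50 0"

```text
time_s: 5.62
tool_pos: [0.4495, -0.1697, 0.2517]
orientation: [-0.463, -0.534, 0.537, 0.46]
force: [-0.5, 0.2, -0.1]
opening: 0.0006
```

Emit:
servo_tool --pt "1 0 0 0 0" --pt "1 0 0 0 0" --pt "1 0 0 0 0" --pt "1 0 0 0 0" --pt "1 0 0 0 0" --pt "1 0 0 0 0" --pt "1 0 0 0 0" --pt "1 0 0 0 0" --pt "1 0 0 0 0" --pt "1 0 0 0 0" --pt "1 0 0 0 0" --pt "1 0 0 0 0"

```text
time_s: 6.62
tool_pos: [0.4495, -0.1697, 0.2517]
orientation: [-0.463, -0.534, 0.537, 0.46]
force: [1.1, 0.2, 0.6]
opening: 0.0006
```

```bash
python3 - <<'E'
from h import *
a=bot.camera("scene"); b=bot.camera("top"); save(a,"s3.png"); save(b,"t3.png")
for n,z in [("green_button_top",.052),("flap_press",.19),("flap_hinge",.0825),("latch",.051)]:
  for c in (a,b):
    for q in bot.place_of(n,c)[:2]:
        P=atz(c,q["centre"],z); d=P[:2]-BOX[:2]; cc,s=np.cos(BOX[2]),np.sin(BOX[2])
        print(n,np.round(q["centre"],1),round(q["p"],2),P.round(4),"box",np.round([cc*d[0]+s*d[1],-s*d[0]+cc*d[1]],4))
for n,(x,y,w,h) in dict(s3=(40,150,240,200),t3=(230,130,220,150)).items():
    i=cv2.imread(f'pics/{n}.png')[y:y+h,x:x+w]; cv2.imwrite(f'pics/{n}z.png',cv2.resize(i,None,fx=3,fy=3,interpolation=2))
plan([-.035,0,.2])
E
```

```text
green_button_top [144.1 253.9] 0.43 [ 0.5043 -0.1721  0.052 ] box [-0.0408 -0.0131]
green_button_top [341.1 222.8] 0.59 [ 0.5012 -0.1631  0.052 ] box [-0.0426 -0.0038]
flap_press [168.9 214.6] 0.82 [ 0.5844 -0.1528  0.19  ] box [ 0.0413 -0.0061]
flap_press [346. 184.] 0.6 [ 0.582 -0.147  0.19 ] box [0.0397 0.    ]
flap_press [278.7 213. ] 0.41 [0.5087 0.023  0.19  ] box [-0.0073  0.1791]
flap_hinge [186.9 257.1] 0.66 [ 0.6009 -0.1377  0.0825] box [0.0598 0.0064]
flap_hinge [222.1 199.9] 0.18 [0.5247 0.0353 0.0825] box [0.0104 0.1888]
flap_hinge [335.  183.5] 0.92 [ 0.6082 -0.1437  0.0825] box [ 0.0661 -0.0006]
latch [145.1 256.1] 0.18 [ 0.51  -0.174  0.051] box [-0.0355 -0.0159]
[-0.035, 0, 0.2] -> [  3.   51.6 -59.7]
turn -0.14540491085711496 tilt [-1.0e-04 -5.9e-03 -1.0e+00]
tcp in box [-0.0946 -0.0026  0.2517] F [-0.5  0.   0.7] t 7.1167 op 0.0007807984404419146
```

View pics/s3z.png

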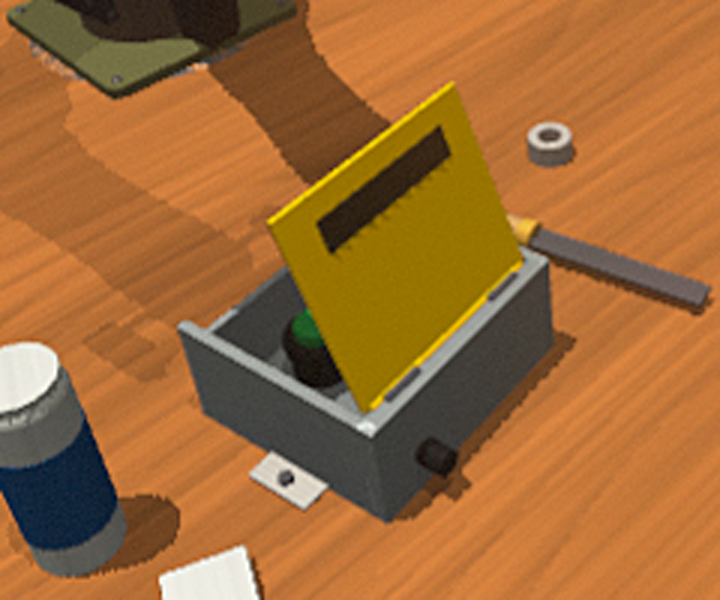

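View pics/t3z.png

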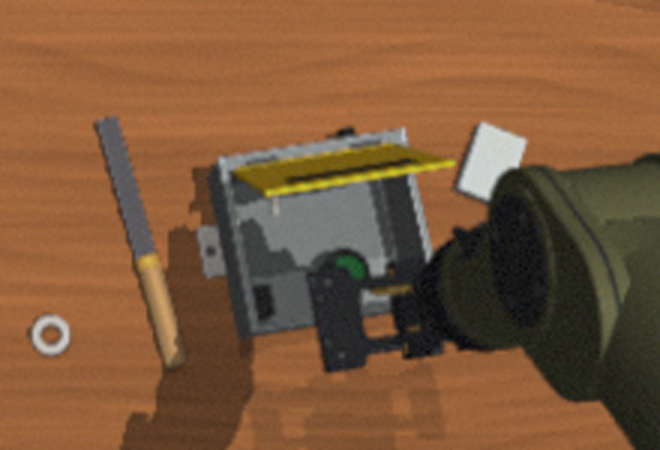

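The flap stands fully open. The button shows green near (143,259) in the scene picture and (347,219) in the top one, but partly hidden in both. I'll move the gripper aside for a clear view.

Emit:
servo_tool --pt "1 -20 0 2 0" --pt "1 -55 -5 5 0" --pt "1 -90 -10 10 0" --pt "1 -120 -10 10 0" --pt "1 -140 -10 10 0" --pt "1 -140 -10 10 0"

```text
time_s: 7.62
tool_pos: [0.4596, -0.3153, 0.2621]
orientation: [-0.466, -0.531, 0.536, 0.462]
force: [-0.5, -0.2, 1.0]
opening: 0.0003
```

```bash
python3 - <<'E'
from h import *
b=bot.camera("top"); save(b,"t4.png"); a=bot.camera("scene"); save(a,"s4.png")
for n,z in [("green_button_top",.052)]:
  for c in (a,b):
    for q in bot.place_of(n,c)[:1]+bot.outline_of("green_button",c)[:1]:
        P=atz(c,q["centre"],z); d=P[:2]-BOX[:2]; cc,s=np.cos(BOX[2]),np.sin(BOX[2])
        print(n,np.round(q["centre"],1),round(q["p"],2),P.round(4),"box",np.round([cc*d[0]+s*d[1],-s*d[0]+cc*d[1]],4))
c=b
for c in (a,b):
    hsv=cv2.cvtColor(c["img"],cv2.COLOR_RGB2HSV); m=cv2.inRange(hsv,(45,100,40),(85,255,255)); n,l,st,ce=cv2.connectedComponentsWithStats(m)
    for i in range(1,n):
        if st[i,4]>25: 
            P=atz(c,ce[i],.052); d=P[:2]-BOX[:2]; cc,s=np.cos(BOX[2]),np.sin(BOX[2]); print(ce[i],st[i],np.round([cc*d[0]+s*d[1],-s*d[0]+cc*d[1]],4))
for n,(x,y,w,h) in dict(t4=(290,155,100,100),s4=(90,190,120,100)).items():
    i=cv2.imread(f'pics/{n}.png')[y:y+h,x:x+w]; cv2.imwrite(f'pics/{n}z.png',cv2.resize(i,None,fx=5,fy=5,interpolation=2))
E
```

```text
green_button_top [143.7 253.8] 0.47 [ 0.5035 -0.1725  0.052 ] box [-0.0417 -0.0134]
green_button_top [140.3 255.8] 0.64 [ 0.503  -0.1805  0.052 ] box [-0.0434 -0.0213]
green_button_top [344.9 221.5] 0.56 [ 0.5048 -0.1741  0.052 ] box [-0.0406 -0.0152]
green_button_top [346.  218.5] 0.63 [ 0.5134 -0.1777  0.052 ] box [-0.0327 -0.02  ]
[141.68181818 259.89772727] [137 253  11  13  88] [-0.0328 -0.028 ]
[345.92708333 219.94791667] [341 215  11  11  96] [-0.0367 -0.019 ]
```

View pics/t4z.png

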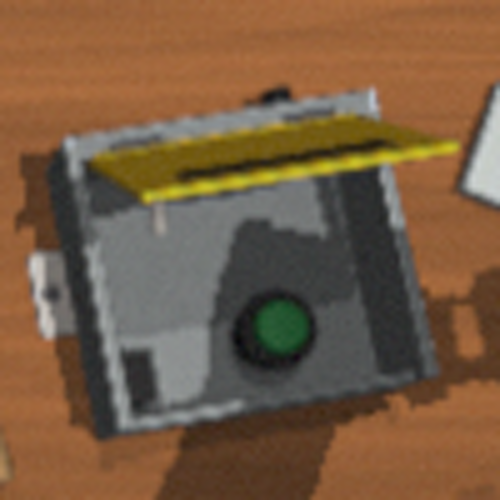

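View pics/s4z.png

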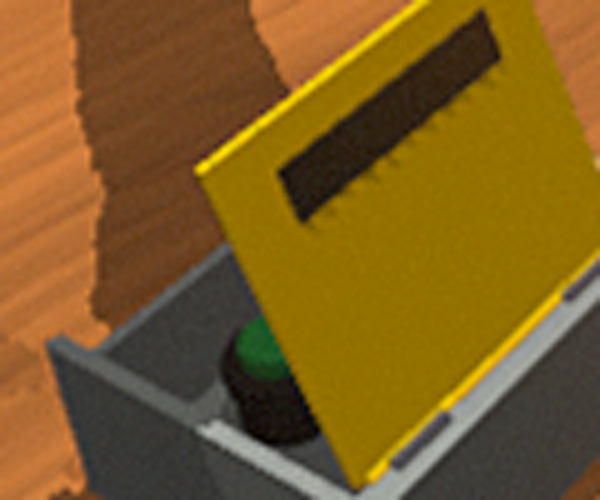

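The whole green disc shows in the top view at (345.9,219.9), which puts it at about (-36,-19) mm in the box frame. That matches the expected x of about -35.

```bash
python3 -c "
from h import *
plan([-.037,-.019,.2],[-.037,-.019,.06])"
```

```text
[-0.037, -0.019, 0.2] -> [122.1  62.  -67.6]
[-0.037, -0.019, 0.06] -> [122.8 202.  -67.7]
turn 0.006717209795006875 tilt [-2.0e-04 -5.2e-03 -1.0e+00]
tcp in box [-0.1045 -0.1408  0.2627] F [ 0.   0.9 -0.6] t 7.9167 op 0.0007185934812912166
```

Emit:
servo_tool --pt "1 15 5 -8 0" --pt "1 45 15 -25 0" --pt "1 80 30 -45 0" --pt "1 108 45 -60 0" --pt "1 120 60 -67 0" --pt "1 122 85 -68 0" --pt "1 123 115 -68 0" --pt "1 123 145 -68 0" --pt "1 123 170 -68 0" --pt "1 123 185 -68 0" --pt "1 123 195 -68 0" --pt "1 123 200 -68 0"

```text
time_s: 8.92
tool_pos: [0.5088, -0.176, 0.061]
orientation: [-0.461, -0.535, 0.538, 0.46]
force: [-0.1, -0.2, -0.1]
opening: -0.0
```

```bash
python3 -c "
from h import *
a=bot.camera('scene'); save(a,'s5.png'); b=bot.camera('top'); save(b,'t5.png')
plan([-.037,-.019,.046])"
```

```text
[-0.037, -0.019, 0.046] -> [-0.7 15.9  0.4]
turn 0.06361985425616423 tilt [-5.0e-04 -4.9e-03 -1.0e+00]
tcp in box [-0.0366 -0.0182  0.0619] F [-0.4  0.   0.4] t 9.0167 op 0.00012907660695935267
```

View pics/s5.png

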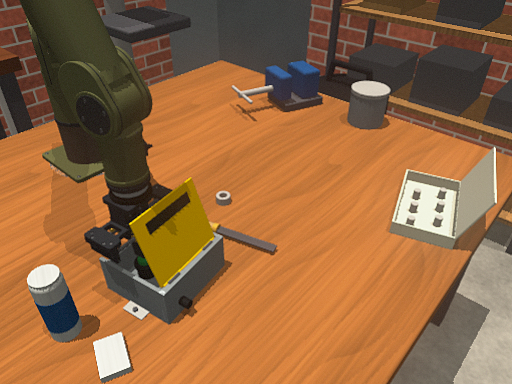

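The gripper is over the open box in front of the flap and not touching it. Pressing the button now.

Emit:
servo_tool --pt "1 0 4 0 0" --pt "1 0 7 0 0" --pt "1 0 9 0 0" --pt "1 0 10 0 0" --pt "1 0 11 0 0" --pt "1 0 12 0 0" --pt "1 0 13 0 0" --pt "1 0 14 0 0" --pt "1 0 14 0 0"

```text
time_s: 9.77
tool_pos: [0.5095, -0.1766, 0.048]
orientation: [-0.462, -0.535, 0.538, 0.46]
force: [-0.3, 0.3, 4.0]
opening: 0.0007
```

Emit:
servo_tool --pt "1 0 1 0 0" --pt "1 0 2 0 0" --pt "1 0 3 0 0" --pt "1 0 4 0 0" --pt "1 0 4 0 0" --pt "1 0 4 0 0"

```text
time_s: 10.27
tool_pos: [0.5096, -0.1766, 0.0462]
orientation: [-0.463, -0.535, 0.538, 0.459]
force: [-4.6, 2.0, 25.1]
opening: 0.0005
```

Emit:
servo_tool --pt "1 0 2 0 0" --pt "1 0 3 0 0" --pt "1 0 3 0 0" --pt "1 0 3 0 0"

```text
time_s: 10.6
tool_pos: [0.5096, -0.1766, 0.046]
orientation: [-0.463, -0.535, 0.538, 0.458]
force: [-5.3, 2.9, 33.0]
opening: 0.0007
```

Emit:
servo_tool --pt "1 0 -5 0 0" --pt "1 0 -12 0 0" --pt "1 0 -30 2 0" --pt "1 0 -60 8 0" --pt "1 0 -98 10 0" --pt "1 0 -136 15 0" --pt "1 0 -172 20 0" --pt "1 0 -200 20 0" --pt "1 0 -215 20 0" --pt "1 0 -220 20 0" --pt "1 0 -220 20 0"

```text
time_s: 11.52
tool_pos: [0.4897, -0.1782, 0.2666]
orientation: [-0.464, -0.535, 0.538, 0.458]
force: [0.3, 1.0, -1.1]
opening: 0.0005
```

```bash
python3 - <<'E'
from h import *
b=bot.camera("top"); save(b,"t6.png"); a=bot.camera("scene"); save(a,"s6.png")
for n,(x,y,w,h) in dict(s6=(60,150,200,160)).items():
    i=cv2.imread(f'pics/{n}.png')[y:y+h,x:x+w]; cv2.imwrite(f'pics/{n}z.png',cv2.resize(i,None,fx=4,fy=3.75,interpolation=2))
plan([.075,0,.265],[.075,0,.19])
def c(th,d=.112,off=.0025): return [round(1e3*(.07-d*np.cos(th)+off*np.sin(th)),1),round(1e3*(.0825+d*np.sin(th)+off*np.cos(th)),1)]
for th in [1.22,1.1,.9,.7,.5,.3,.15,0,-.066]: print(th,c(th))
E
```

```text
[0.075, 0, 0.265] -> [  16.4   -0.6 -132.4]
[0.075, 0, 0.19] -> [  16.9   74.4 -132.5]
turn 0.077389004108944 tilt [-2.0e-04 -7.4e-03 -1.0e+00]
tcp in box [-0.0573 -0.0165  0.2647] F [ 0.2 -0.3 -0.3] t 11.6167 op 0.00027005915538348414
1.22 [np.float64(33.9), np.float64(188.5)]
1.1 [np.float64(21.4), np.float64(183.4)]
0.9 [np.float64(2.3), np.float64(171.8)]
0.7 [np.float64(-14.1), np.float64(156.6)]
0.5 [np.float64(-27.1), np.float64(138.4)]
0.3 [np.float64(-36.3), np.float64(118.0)]
0.15 [np.float64(-40.4), np.float64(101.7)]
0 [np.float64(-42.0), np.float64(85.0)]
-0.066 [np.float64(-41.9), np.float64(77.6)]
```

View pics/s6z.png

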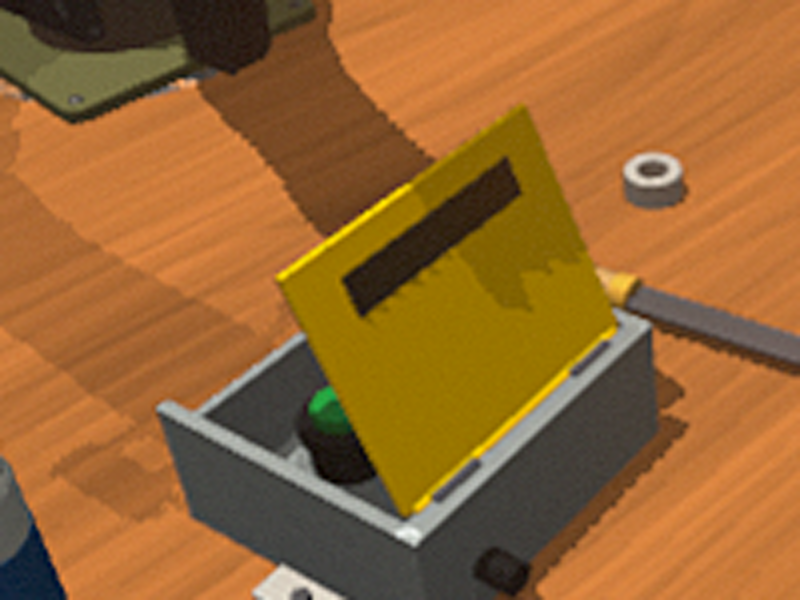

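The button is back out and the flap is still open. Next I'll cross over the free edge (213 mm) with the tips at 265 mm and come down behind it.

Emit:
servo_tool --pt "1 2 0 -15 0" --pt "1 6 0 -45 0" --pt "1 11 0 -80 0" --pt "1 15 0 -110 0" --pt "1 16 0 -127 0" --pt "1 16 0 -132 0" --pt "1 16 8 -132 0" --pt "1 16 28 -132 0" --pt "1 16 50 -132 0" --pt "1 16 66 -132 0" --pt "1 16 74 -132 0" --pt "1 16 74 -132 0"

```text
time_s: 12.62
tool_pos: [0.6134, -0.1436, 0.1876]
orientation: [-0.461, -0.533, 0.54, 0.461]
force: [-0.7, -0.1, 0.3]
opening: 0.0004
```

```bash
python3 - <<'E'
from h import *
b=bot.camera("top"); save(b,"t7.png"); a=bot.camera("scene"); save(a,"s7.png")
cv2.imwrite('pics/s7z.png',cv2.resize(cv2.imread('pics/s7.png')[120:320,60:300],None,fx=3,fy=3))
plan([.043,0,.188],[.03,0,.183],[.0113,0,.1718],[-.005,0,.1566],[-.018,0,.138],[-.03,0,.118],[-.038,0,.102],[-.042,0,.09])
E
```

```text
[0.043, 0, 0.188] -> [ 1.4  2.5 30.8]
[0.03, 0, 0.183] -> [ 1.4  7.5 43.8]
[0.0113, 0, 0.1718] -> [ 1.5 18.7 62.5]
[-0.005, 0, 0.1566] -> [ 1.6 34.  78.8]
[-0.018, 0, 0.138] -> [ 1.8 52.6 91.7]
[-0.03, 0, 0.118] -> [  1.9  72.6 103.7]
[-0.038, 0, 0.102] -> [  2.1  88.6 111.7]
[-0.042, 0, 0.09] -> [  2.2 100.6 115.6]
turn 0.04354947288531159 tilt [-9.0e-04 -7.6e-03 -1.0e+00]
tcp in box [ 0.0738 -0.0013  0.1904] F [0.  0.2 0.7] t 12.7167 op 0.000630204755180038
```

View pics/s7z.png

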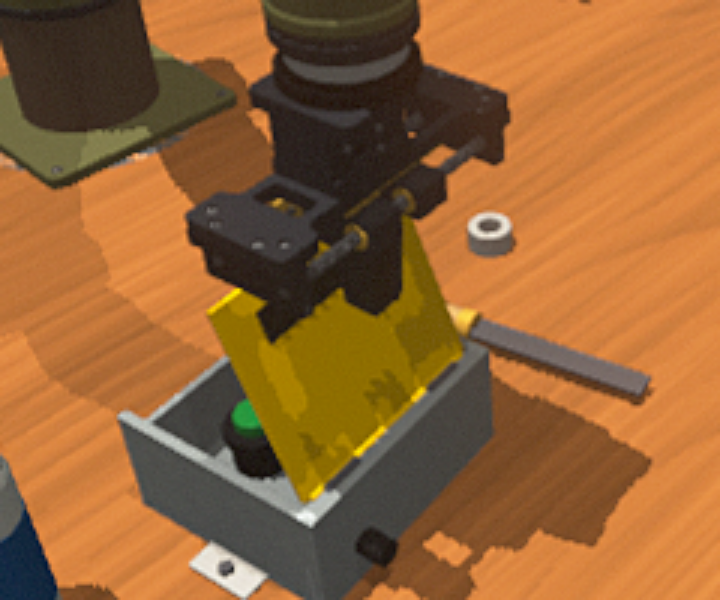

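The fingers are behind the flap, facing the strip. Starting the sweep forward and down.

Emit:
servo_tool --pt "1 1 1 8 0" --pt "1 1 2 18 0" --pt "1 1 3 26 0" --pt "1 1 3 31 0" --pt "1 1 4 36 0" --pt "1 1 6 41 0" --pt "1 1 9 47 0" --pt "1 1 12 53 0" --pt "1 1 16 59 0" --pt "1 2 20 65 0" --pt "1 2 26 71 0" --pt "1 2 32 77 0"

```text
time_s: 13.72
tool_pos: [0.5387, -0.1535, 0.1581]
orientation: [-0.462, -0.534, 0.539, 0.459]
force: [2.7, -1.9, 2.6]
opening: 0.0004
```

```bash
python3 - <<'E'
from h import *
a=bot.camera("scene"); save(a,"s8.png")
cv2.imwrite('pics/s8z.png',cv2.resize(cv2.imread('pics/s8.png')[120:320,60:300],None,fx=3,fy=3))
plan([-.018,0,.138],[-.03,0,.118],[-.038,0,.102],[-.042,0,.09],[-.042,0,.085])
E
```

```text
[-0.018, 0, 0.138] -> [-0.2 18.8 11.6]
[-0.03, 0, 0.118] -> [-0.1 38.9 23.4]
[-0.038, 0, 0.102] -> [ 0.  54.9 31.3]
[-0.042, 0, 0.09] -> [ 0.1 67.  35.3]
[-0.042, 0, 0.085] -> [ 0.1 72.  35.2]
turn 0.013210997575118405 tilt [-0.0054 -0.0077 -1.    ]
tcp in box [-0.0063  0.0004  0.1567] F [-0.3 -0.6  0.1] t 13.7667 op 0.0007017353610502555
```

View pics/s8z.png

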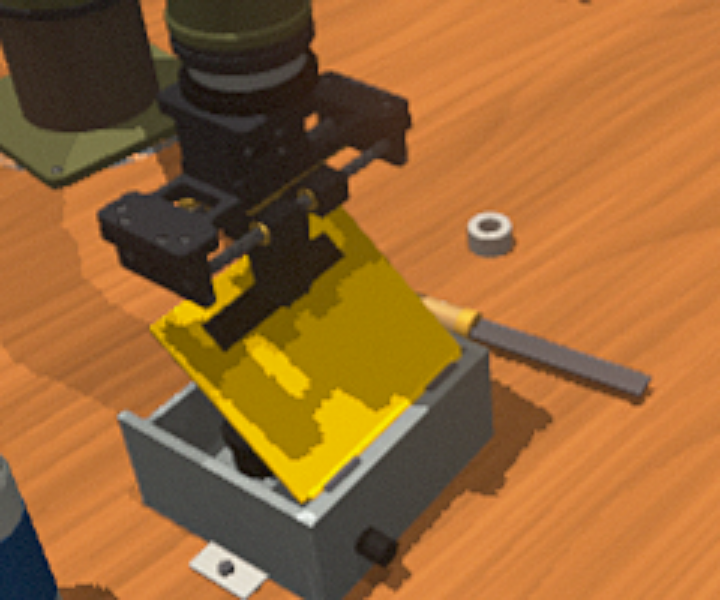

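The flap follows, with the tips on the strip and the body clear. I'll go on to just above flush.

Emit:
servo_tool --pt "1 0 5 4 0" --pt "1 0 12 8 0" --pt "1 0 19 12 0" --pt "1 0 26 16 0" --pt "1 0 33 20 0" --pt "1 0 40 24 0" --pt "1 0 46 28 0" --pt "1 0 52 31 0" --pt "1 0 58 33 0" --pt "1 0 63 35 0" --pt "1 0 67 36 0" --pt "1 0 70 36 0"

```text
time_s: 14.77
tool_pos: [0.4996, -0.1595, 0.0863]
orientation: [-0.461, -0.532, 0.54, 0.461]
force: [0.4, 0.4, 2.6]
opening: 0.0005
```

Emit:
servo_tool --pt "1 0 2 0 0" --pt "1 0 4 0 0" --pt "1 0 5 0 0" --pt "1 0 6 0 0" --pt "1 0 7 0 0" --pt "1 0 8 0 0" --pt "1 0 8 0 0"

```text
time_s: 15.35
tool_pos: [0.4995, -0.1595, 0.0785]
orientation: [-0.461, -0.532, 0.54, 0.461]
force: [0.6, 1.3, 4.1]
opening: 0.0002
```

Emit:
servo_tool --pt "1 0 1 0 0" --pt "1 0 2 0 0" --pt "1 0 3 0 0" --pt "1 0 3 0 0"

```text
time_s: 15.68
tool_pos: [0.4996, -0.1595, 0.078]
orientation: [-0.462, -0.532, 0.54, 0.46]
force: [-4.1, 1.5, 26.0]
opening: 0.0005
```

The flap is at the stop (z 0.078, 26 N, same as the opening press). Releasing.

Emit:
servo_tool --pt "1 0 -4 0 0" --pt "1 0 -15 0 0" --pt "1 0 -40 0 0" --pt "1 0 -80 5 0" --pt "1 0 -115 15 0" --pt "1 0 -145 30 0" --pt "1 -20 -165 40 0" --pt "1 -50 -175 45 0" --pt "1 -85 -180 50 0" --pt "1 -115 -180 50 0" --pt "1 -135 -180 50 0" --pt "1 -140 -180 50 0"

```text
time_s: 16.68
tool_pos: [0.4703, -0.3085, 0.2586]
orientation: [-0.463, -0.53, 0.539, 0.462]
force: [0.4, -0.4, 0.3]
opening: -0.0001
```

Emit:
servo_tool --pt "1 0 0 0 0" --pt "1 0 0 0 0" --pt "1 0 0 0 0" --pt "1 0 0 0 0" --pt "1 0 0 0 0" --pt "1 0 0 0 0" --pt "1 0 0 0 0" --pt "1 0 0 0 0" --pt "1 0 0 0 0" --pt "1 0 0 0 0" --pt "1 0 0 0 0" --pt "1 0 0 0 0"

```text
time_s: 17.68
tool_pos: [0.4703, -0.3085, 0.2586]
orientation: [-0.463, -0.53, 0.539, 0.462]
force: [-0.2, -0.0, -0.1]
opening: 0.0004
```

```bash
python3 - <<'E'
from h import *
a=bot.camera("scene"); save(a,"s9.png"); b=bot.camera("top"); save(b,"t9.png")
cv2.imwrite('pics/s9z.png',cv2.resize(a["img"][170:370,40:280,::-1],None,fx=3,fy=3))
cv2.imwrite('pics/t9z.png',cv2.resize(b["img"][130:280,230:450,::-1],None,fx=3,fy=3))
plan([0,0,.2])
o=[cv2.imread('pics/s1.png'),cv2.imread('pics/t1.png')]
for n in ["spray_can","plate_part","file","collar"]: print(n,[np.round(bot.place_of(n,c)[0]["centre"],1).tolist() if bot.place_of(n,c) else None for c in (a,b)])
E
```

```text
[0, 0, 0.2] -> [144.1  56.3 -94.5]
turn -0.36859773146972913 tilt [-0.008  -0.0111 -0.9999]
tcp in box [-0.0948 -0.1429  0.2586] F [0.4 0.1 0.6] t 17.7833 op 0.0002657101855711491
spray_can [[67.1, 331.5], [403.2, 220.1]]
plate_part [[110.8, 359.8], [394.5, 183.9]]
file [None, [279.3, 214.0]]
collar [[224.5, 199.6], [249.2, 239.8]]
```

View pics/s9z.png

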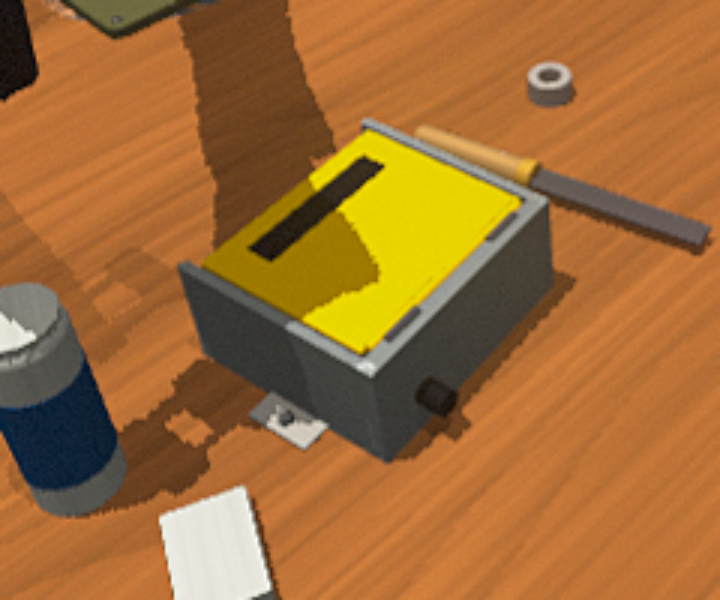

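View pics/t9z.png

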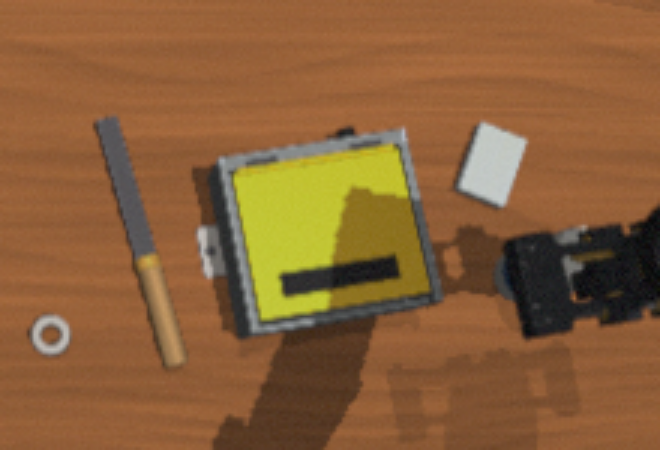

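Two seconds after release the flap is still shut and flush, with the strip at the same pixels as in the first pictures. The bystanders haven't moved, and the robot touches nothing.

```bash
python3 -c "
from station import bot
print(bot.finish_job())"
```

```text
the job is handed in; nothing more can be done
None
```

The job is done and handed in at about 18 s on the robot's clock; no verdict was reported.

- **Opening:** I pressed the flap to its stop (tool tip at z 0.078 m, 24 N) and it sprang fully open.
- **Button:** I pressed it to a hard stop at z 0.046 m with 33 N. That is the full 6 mm below its 52 mm top. The pictures afterwards showed it back out.
- **Closing:** I pushed the flap from behind, forward and down, to the same stop (z 0.078 m, 26 N), and it stayed shut after release.

**Last checks:**
- About two seconds after release, both views showed the flap flush and the strip where it was at the start.
- By eye, the can, plate, file and collar sat where they were at the start.
- The arm was clear of everything, with about zero force on the tool.

**What disagreed:**
- The network's last readings for the can, plate and collar differed by up to about 5 pixels from the first, and it missed the file in the scene view. The can was partly hidden by the gripper in the top view. The pictures themselves show no movement.
- The network's button positions differed by up to about 10 mm because the button was partly hidden, so I used the centre of the green disc in the clear top view.

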